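# Set out the stacked porcelain palettes on their cork mats

### The arm

A 6-joint arm with a two-finger parallel gripper is mounted at the origin on the work surface. World frame = base frame: x ahead of the robot, y to its left, z up, the work surface at z = 0. Lengths are in m, angles in degrees, forces in N, time in s.
With the tool pointing down it reaches from about 0.25 to 0.725 m from the base axis. Payload 9.7 kg.
Tool frame: the origin (TCP) lies between the finger pads; the fingertips stand bot.tcp_to_tips ahead of it and the grasp point (between the pads) lies 11 mm behind it (bot.tcp_to_tips is the distance from the TCP to the fingertips, in m); z points along the fingers, y is the line along which they close (so a half turn about z gives the same grasp; the last joint's range is limited). The gripper opens to 85 mm and grips with 20 to 120 N. Pads are 22 mm wide; open, the fingers measure 114 mm over their backs; the gripper's body (76 mm by 85 mm) begins 54 mm behind the grasp point. The pads swing forward as they close: fully open they stand 13 mm farther back than shut.
Start: joints at [0, 4.979, 10.078, 95.1, 0, 90], TCP at [0.55, -0, 0.239] pointing down, gripper open.
Joint ranges: [-179.16, 179.16], [-48.56, 103.87], [-65.8, 70.77], [-126.05, 130.52], [-82.76, 87.17], [-180, 180]. Speed limits (degrees/s): [127.2, 127.2, 147.25, 180, 180, 180].

### API

Orientations are given as [roll, pitch, yaw] about the fixed x, y, z axes, in that order (R = Rz(yaw) Ry(pitch) Rx(roll)).
In Python, from workcell import bot gives the robot as it stands. The module is installed in compiled form; this text tells all that it offers.
- The arm moves only by the tool carry_out, never from a script. Its arguments are lists of equal length, an entry for each row: "linear": the shift along the world's x, y, z normalised to -1 to 1, where 1 is 2 cm, a list of three; "rotation": the turn, a rotation vector about the world's x, y, z normalised to -1 to 1, where 1 is 8 degrees, a list of three; "grip": the closure, from -1 (fully open) to 1 (shut). In form: {"linear": [[tx, ty, tz], ...], "rotation": [[rx, ry, rz], ...], "grip": [grip, ...]}. A call has 1 to 12 rows; each row shifts and turns the commanded pose from where the row before left it; what a row does not reach is not made up. A row lasts 1/10 s, in which the tool goes at most 50 mm and 8.59 degrees, less where a joint would pass 70% of its speed; a pose out of reach is approached as far as the arm can. A call with a number of a shift or a turn outside -1 to 1 is refused whole. A call with a gripper value outside its range is refused whole. The fingers move at their own pace and stop on an object; "grip_force" is the grip in N (left out, the last holds). Time passes only in rows, so rows that do not move let the fingers close. It gives the time, the measured TCP pose, the force, the opening and the grip force at its end, in the units of the state.
- bot.get_obs(): the state, without advancing time (a new reading comes with each control period).
- bot.camera(name): name is "scene" or "side" or "wrist"; returns the picture (420x560x3 uint8, blue, green, red); there is no depth.
- bot.camera_model(name): a dict with "fx", "fy", "cx", "cy" (pixels), "camera_from_world" (4x4, takes a point from world to camera coordinates). Camera axes: x right, y up, looking along -z (the intrinsics and any distortion apply to the point x, -y, -z); pixel columns grow to the right and rows downward; lengths in m; the calibration is good to about 2 mm. The wrist camera is an equidistant fisheye: a pixel r from the principal point sees the ray r / f radians off the axis. A picture is of the moment at which its call begins: read the wrist's pose just before it. camera_model takes no time and is no camera call; for the wrist camera it gives the pose at the moment of the call.
- bot.job_done(): hands the job in; it is judged then, once.
The state is a dict: "time": time; "q": joint angles; "qd": joint speeds; "joint_efforts": joint torques, N m; "ee_pos": TCP position; "tcp_rot": TCP orientation; "wrist_force": force on the tool from outside, world axes, zero at the start; "torque": the same for the moment, N m; "opening": finger opening in m; "grasp_force": force on a finger pad.
Only numpy, scipy, OpenCV 4.12 (cv2) and the standard library are available. Lean on these libraries where they do the work, as an engineer would, in place of code of your own. Each camera call takes 0.05 s, during which the arm holds its last target. There are 200 camera calls.

### The job

Lay the watercolour table: take the stack of four white porcelain pieces apart from the top down, one piece at a time, and set each right side up in the middle of the cork mat cut to its own shape and size, with its sides in line with the mat's. Set the porcelain down rather than letting it drop, do not tip it, and leave the brush jar and the paint pot where they stand.

Things in the scene. Friction and masses are not known exactly. Their poses are not given: they have to be found in the camera images.
- round_dish: Small round dish of white porcelain, open on top, 44 mm diameter, 24 mm high, straight sides. Top piece of the stack. Origin: centre of its underside; z up.
- square_palette: Square white porcelain palette with four wells (walls in a cross), 56 x 56 mm, 24 mm high. Second from the top of the stack. x and y run along its sides. Origin: centre of its underside; z up.
- oblong_palette: Oblong white porcelain palette with three wells in a row, 112 mm long (x) by 60 mm wide (y), 24 mm high. Third from the top of the stack. Origin: centre of its underside; z up.
- long_palette: Long white porcelain palette with six wells in a row, 170 mm long (x) by 64 mm wide (y), 24 mm high. Bottom of the stack, standing on the bare table. The four pieces lie loosely one upon the rim of another, nearly centred and nearly parallel, 96 mm high in all; outer walls are upright, 4 to 5 mm thick, and firm enough to pinch. Each weighs 40 to 370 g. Origin: centre of its underside; z up.
- round_mat: Round cork mat, 64 mm diameter, 4 mm thick, fixed flat on the table: the place of the round dish. Origin: centre of its underside; z up.
- square_mat: Square cork mat, 76 x 76 mm, 4 mm thick, fixed: the place of the square palette. x and y along its sides. Origin: centre of its underside; z up.
- oblong_mat: Oblong cork mat, 132 mm (x) by 80 mm (y), 4 mm thick, fixed: the place of the oblong palette. Origin: centre of its underside; z up.
- long_mat: Long cork mat, 190 mm (x) by 84 mm (y), 4 mm thick, fixed: the place of the long palette. Origin: centre of its underside; z up.
- brush_jar: Glass jar, 82 mm diameter and 125 mm high, with paint brushes standing in it up to 200 mm above the table; stands loose to the right of the work, to be left alone. Origin: centre of its underside; z up.
- paint_bottle: Small closed paint pot, 48 mm diameter, 85 mm high, with a white cap; stands loose to the left of the work, to be left alone. Origin: centre of its underside; z up.
Things that resemble listed ones, but are neither listed nor needed, are in the scene too. Leave any green look-alike of the square_palette alone. What is shaped like the oblong_palette but red is not meant.

How it is judged (in metres and radians):
On the way, in this order (a step that is already met when the one before it is completed fails the run):
1. the round dish stands on its own mat (horizontal distance between round_dish and round_mat below 0.012 m and z of round_dish in the frame of round_mat between 0.002 and 0.0065 m and angle between round_dish's own z axis and vertical below 0.08 rad), for 0.2 s.
2. the square palette stands on its own mat (horizontal distance between square_palette and square_mat below 0.012 m and z of square_palette in the frame of square_mat between 0.002 and 0.0065 m and angle between square_palette's own z axis and vertical below 0.08 rad and (angle between the x axis of square_palette and the x axis of square_mat, either way round below 0.2 rad or angle between the x axis of square_palette and the y axis of square_mat, either way round below 0.2 rad)), for 0.2 s.
3. the oblong palette stands on its own mat (horizontal distance between oblong_palette and oblong_mat below 0.012 m and z of oblong_palette in the frame of oblong_mat between 0.002 and 0.0065 m and angle between oblong_palette's own z axis and vertical below 0.08 rad and angle between the x axis of oblong_palette and the x axis of oblong_mat, either way round below 0.2 rad), for 0.2 s.
4. the long palette stands on its own mat (horizontal distance between long_palette and long_mat below 0.012 m and z of long_palette in the frame of long_mat between 0.002 and 0.0065 m and angle between long_palette's own z axis and vertical below 0.08 rad and angle between the x axis of long_palette and the x axis of long_mat, either way round below 0.2 rad), for 0.2 s.
At the end, for the whole second after the job is handed in: Each piece stands upright (within 0.08 rad) flat on the mat of its own shape, centred within 12 mm, its sides (except the round dish) within 0.2 rad of the mat's (half turns, or quarter turns of the square, count the same); all are released and at rest (all of step 1 and all of step 2 and all of step 3 and all of step 4 and contact force between each of round_dish, square_palette, oblong_palette, long_palette and the fingers below 0.2 N and linear speed of each of round_dish, square_palette, oblong_palette, long_palette below 0.02 m/s and angular speed of each of round_dish, square_palette, oblong_palette, long_palette below 0.2 rad/s); the robot touches nothing.
It fails at once if the brush jar is moved by more than 20 mm or tipped (distance of brush_jar from where it was at the start of the episode above 0.02 m or angle between brush_jar's own z axis and vertical above 0.3 rad).
It fails at once if the paint pot is moved by more than 20 mm or tipped (distance of paint_bottle from where it was at the start of the episode above 0.02 m or angle between paint_bottle's own z axis and vertical above 0.3 rad).
It fails at once if a porcelain piece is tipped by more than 0.5 rad (angle between any of round_dish, square_palette, oblong_palette, long_palette's own z axis and vertical above 0.5 rad).
It fails at once if a porcelain piece is dropped (free of the fingers and moving faster than 0.6 m/s, a fall of about 2 cm) ((linear speed of round_dish above 0.6 m/s and contact force between round_dish and the fingers below 0.2 N) or (linear speed of square_palette above 0.6 m/s and contact force between square_palette and the fingers below 0.2 N) or (linear speed of oblong_palette above 0.6 m/s and contact force between oblong_palette and the fingers below 0.2 N) or (linear speed of long_palette above 0.6 m/s and contact force between long_palette and the fingers below 0.2 N)).
It also fails if it takes over 109 s, if anything falls off the work surface, if the arm or the gripper's body presses on something with over 40 N, if the wrist force passes 120 N, or if a joint passes its speed limit or range.

## Working session

There is one attempt and no reset: what is moved stays moved. The work goes in short steps, Python scripts to look and compute and a tool call to move; the robot and the scene stay as the last step left them, time stands still between calls to the robot, and variables do not carry over. Pictures are saved under pics/ and viewed, at most 14 in all, crops included, and the job is handed in when it is done.

Besides the shell and the picture viewer there is one more tool, called after "Call:" by a JSON object that holds its "fn" and its "kwargs". carry_out: Moves the arm, as the interface text tells. Its arguments: {"type":"object","properties":{"linear":{"type":"array","items":{"type":"array","items":{"type":"number"}}},"rotation":{"type":"array","items":{"type":"array","items":{"type":"number"}}},"grip":{"type":"array","items":{"type":"number"}},"grip_force":{"type":"number"}},"required":["linear","rotation","grip"]}

```bash
mkdir -p pics
python3 - <<'E'
from workcell import bot
import cv2,numpy as np
o=bot.get_obs();print(o); print(bot.tcp_to_tips)
for n in("scene","side","wrist"):
    m=bot.camera_model(n);print(n,m)
    cv2.imwrite(f"pics/{n}0.png",bot.camera(n))
E
```

```text
{'time': 0.0, 'q': array([-3.08784061e-04,  5.01032171e+00,  1.00323880e+01,  9.50997440e+01,
        3.53922031e-04,  8.99992734e+01]), 'qd': array([ 0.01618345,  0.05343476,  0.00344081, -0.04579482, -0.06013234,
        0.06340609]), 'joint_efforts': array([ 7.68234549e-04, -5.20392072e+01,  4.64802504e+01,  1.63646933e-02,
        2.23589603e-05, -6.77332673e-05]), 'ee_pos': array([ 5.49766534e-01, -1.25179796e-06,  2.38572032e-01]), 'tcp_rot': array([-1.79922322e+02, -3.54906739e-04,  9.00004173e+01]), 'wrist_force': array([ 0.59774261, -0.12932223,  0.32301197]), 'torque': array([-0.02414979, -0.01980442, -0.03777655]), 'grasp_force': 0.0, 'opening': 0.08567700980918988}
0.008
scene {'fx': 505.1538975107598, 'fy': 505.1538975107598, 'cx': 279.0717004317126, 'cy': 210.0747760156847, 'camera_from_world': array([[ 7.22274947e-01,  6.91604665e-01,  1.37419435e-03,
        -3.90172031e-01],
       [-5.93544417e-01,  6.18843718e-01,  5.14526459e-01,
         2.91569147e-01],
       [ 3.54998488e-01, -3.72445216e-01,  8.57473401e-01,
        -1.60046209e+00],
       [ 0.00000000e+00, 
[... 205 characters left out ...]
048, -0.39541775,  0.00866915,  0.5065682 ],
       [ 0.21383114, -0.47800056,  0.8519341 , -0.17955243],
       [-0.33272601,  0.78432153,  0.52357725, -1.00221633],
       [ 0.        ,  0.        ,  0.        ,  1.        ]])}
wrist {'fx': 325.19226210127806, 'fy': 325.19226210127806, 'cx': 283.4162214620354, 'cy': 209.419128081381, 'camera_from_world': array([[ 9.99998456e-01,  1.57133838e-03, -7.87238998e-04,
        -5.51468910e-01],
       [-1.73323166e-03,  9.55915543e-01, -2.93636629e-01,
         3.84906450e-02],
       [ 2.91131491e-04,  2.93637540e-01,  9.55916791e-01,
        -3.79204556e-01],
       [ 0.00000000e+00,  0.00000000e+00,  0.00000000e+00,
         1.00000000e+00]])}
```

View pics/scene0.png

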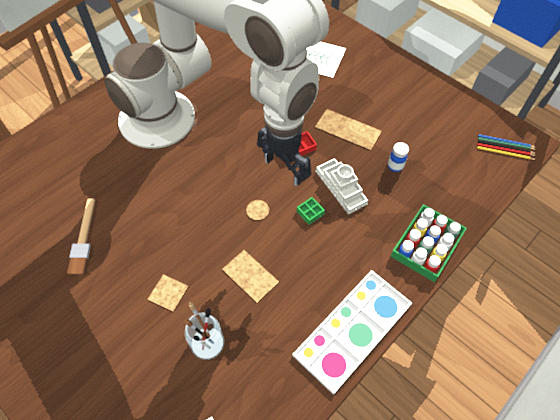

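View pics/side0.png

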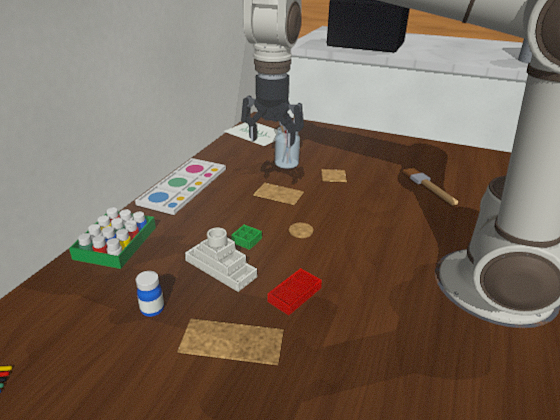

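View pics/wrist0.png

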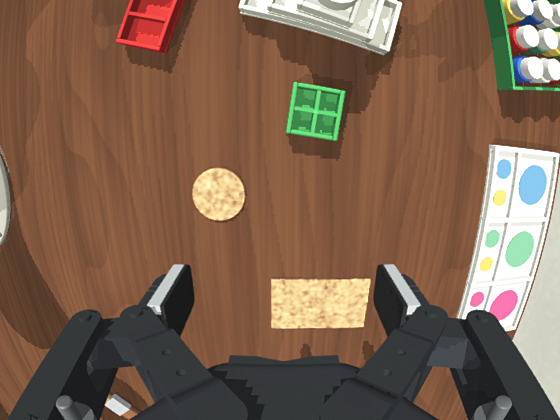

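The stack is at about (342,186) in the scene view. The green square look-alike is at (310,210) and the red oblong one at (302,143). The mats are long (348,129), round (258,210), oblong (251,276) and square (168,292). The jar is at (205,335) and the pot at (398,157). Next I measure the mats, the look-alikes and the fingertip height.

```bash
cat > h.py <<'E'
from workcell import bot
import cv2,numpy as np
def rays(m,uv,fish=False):
    uv=np.asarray(uv,float).reshape(-1,2); T=m["camera_from_world"]
    a=(uv[:,0]-m["cx"])/m["fx"]; b=(uv[:,1]-m["cy"])/m["fy"]
    if fish:
        t=np.hypot(a,b)+1e-12; d=np.c_[a/t*np.sin(t),-b/t*np.sin(t),-np.cos(t)]
    else: d=np.c_[a,-b,-np.ones(len(a))]
    R=T[:3,:3]; return -R.T@T[:3,3], d@R
def plane(m,uv,z,fish=False):
    c,d=rays(m,uv,fish); return (c+d*((z-c[2])/d[:,2])[:,None])[:,:2]
def proj(m,p,fish=False):
    p=np.asarray(p,float).reshape(-1,3)@m["camera_from_world"][:3,:3].T+m["camera_from_world"][:3,3]
    x,y,z=p[:,0],-p[:,1],-p[:,2]
    if fish:
        r=np.hypot(x,y)+1e-12;t=np.arctan2(r,z);x,y,z=x/r*t,y/r*t,1
    return np.c_[m["cx"]+m["fx"]*x/z,m["cy"]+m["fy"]*y/z]
def rect(P):
    (x,y),(w,h),a=cv2.minAreaRect((P*1000).astype(np.float32))
    if w<h: w,h,a=h,w,a+90
    return f"c=({x:.1f},{y:.1f}) {w:.1f}x{h:.1f} mm ang={(a+90)%180-90:.1f}"
def blobs(mask,amin=150):
    mask=cv2.morphologyEx(mask,cv2.MORPH_OPEN,np.ones((3,3)))
    return [c for c in cv2.findContours(mask,cv2.RETR_EXTERNAL,cv2.CHAIN_APPROX_NONE)[0] if cv2.contourArea(c)>amin]
E
python3 - <<'E'
from h import *
R={"cork":((12,60,140),(28,160,255),.004),"green":((50,100,60),(75,255,255),.024),"red":((0,200,90),(4,255,255),.024)}
for n in("scene","side","wrist"):
    im=cv2.imread(f"pics/{n}0.png");m=bot.camera_model(n);H=cv2.cvtColor(im,cv2.COLOR_BGR2HSV)
    if n=="scene":
        for u,v in[(348,129),(258,210),(251,276),(168,292),(30,200)]:print(H[v,u])
    for k,(l,u,z) in R.items():
        for c in blobs(cv2.inRange(H,l,u)):
            print(n,k,c.reshape(-1,2).mean(0).round(),rect(plane(m,c,z,n=="wrist")))
for n in("wrist","side"):
    for z in(.225,.2306,.236,.244):print(n,z,proj(bot.camera_model(n),[[.55-.043,0,z],[.55+.043,0,z]],n=="wrist").round(1).tolist())
E
```

```text
[ 17 113 227]
[ 24  85 255]
[ 20 102 245]
[ 23  91 253]
[ 11 137 134]
scene cork [362. 410.] c=(1024.1,-234.9) 90.5x59.7 mm ang=0.4
scene cork [374. 401.] c=(1028.8,-195.1) 98.3x10.1 mm ang=0.1
scene cork [167. 292.] c=(481.3,-352.0) 79.4x78.4 mm ang=18.7
scene cork [ 76. 266.] c=(250.7,-472.1) 40.4x39.4 mm ang=-46.2
scene cork [250. 275.] c=(599.5,-171.7) 135.2x84.2 mm ang=-1.9
scene cork [450. 344.] c=(1112.8,60.9) 491.1x272.0 mm ang=-89.9
scene cork [548. 247.] c=(1124.7,444.3) 82.0x54.1 mm ang=-0.7
scene cork [529. 268.] c=(1099.7,351.0) 242.4x78.0 mm ang=0.0
scene cork [517. 230.] c=(1028.8,433.5) 99.3x75.4 mm ang=-0.8
scene cork [535. 221.] c=(1054.2,489.6) 149.6x28.3 mm ang=-2.2
scene cork [257. 209.] c=(472.9,-17.8) 65.2x62.4 mm ang=43.8
scene cork [ 86. 221.] c=(152.5,-372.6) 137.7x23.1 mm ang=-46.2
scene cork [545. 187.] c=(994.5,631.7) 218.1x105.2 mm ang=-62.2
scene cork [545. 121.] c=(892.3,844.7) 104.4x72.9 mm ang=-8.0
scene cork [349. 129.] c=(467.6,386.2) 193.3x88.1 mm ang=15.0
scene cork [522.  93.] c=(774.0,902.3) 223.7x59.7 mm ang=-81.2
scene cork [475.  65.] c=(603
[... 1128 characters left out ...]
.7,225.3) 214.9x157.6 mm ang=-81.4
side red [295. 291.] c=(398.0,226.1) 129.7x73.3 mm ang=71.7
wrist cork [318. 302.] c=(600.7,-172.7) 134.0x83.0 mm ang=-1.0
wrist cork [218. 193.] c=(473.2,-19.1) 65.3x63.9 mm ang=88.2
wrist green [315. 111.] c=(585.3,77.5) 56.3x56.1 mm ang=-8.5
wrist green [512.  58.] c=(864.7,190.3) 122.4x119.1 mm ang=8.9
wrist 0.225 [[197.7, 263.9], [362.9, 264.4]]
wrist 0.2306 [[195.1, 268.8], [365.3, 269.3]]
wrist 0.236 [[192.5, 273.8], [367.8, 274.4]]
wrist 0.244 [[188.3, 281.8], [371.7, 282.4]]
side 0.225 [[288.3, 153.1], [255.3, 146.9]]
side 0.2306 [[288.3, 151.0], [255.3, 144.8]]
side 0.236 [[288.4, 148.9], [255.3, 142.7]]
side 0.244 [[288.5, 145.7], [255.2, 139.7]]
```

The mats come out at their stated sizes: long (467,386.5) at 15°, round (472.5,-17.5), oblong (599.8,-172) at -1°, square (480,-350.5) at 18.3°. Next I bring the wrist camera over the stack.

Call:
{"fn": "carry_out", "kwargs": {"linear": [[0,1,0],[0,1,0],[0,1,0],[0,1,0],[0,1,0],[0,1,0],[0,0.5,0],[0,0,0],[0,0,0],[0,0,0]], "rotation": [[0,0,0],[0,0,0],[0,0,0],[0,0,0],[0,0,0],[0,0,0],[0,0,0],[0,0,0],[0,0,0],[0,0,0]], "grip": [-1,-1,-1,-1,-1,-1,-1,-1,-1,-1]}}

```text
time: 1.15
ee_pos: [0.55, 0.1292, 0.2393]
tcp_rot: [-180.0, 0.0, 90.0]
wrist_force: [-0.9, -0.2, -0.0]
opening: 0.0855
grasp_force: 0.0
```

Run:
```python
from h import *
o=bot.get_obs();print(o["time"],o["ee_pos"],o["tcp_rot"],o["wrist_force"])
m=bot.camera_model("wrist");im=bot.camera("wrist");cv2.imwrite("pics/w1.png",im);np.save("w1.npy",m["camera_from_world"])
print(m["camera_from_world"])
print(proj(m,[[.55,.15,0],[.65,.15,0],[.55,.2,.096]],True))
```

```text
1.15 [0.55003527 0.12923373 0.23929013] [-1.79997700e+02  1.16089804e-02  8.99587689e+01] [-0.87795704 -0.21012935 -0.00095535]
[[ 9.99999572e-01  8.50758797e-04  3.62477989e-04 -5.52086362e-01]
 [-7.06700448e-04  9.55858878e-01 -2.93825299e-01 -8.53683055e-02]
 [-5.96452262e-04  2.93824917e-01  9.55859070e-01 -4.17282891e-01]
 [ 0.00000000e+00  0.00000000e+00  0.00000000e+00  1.00000000e+00]]
[[281.7241316  159.64774184]
 [366.25793193 160.79009821]
 [281.18601855 117.90970061]]
```

View pics/w1.png

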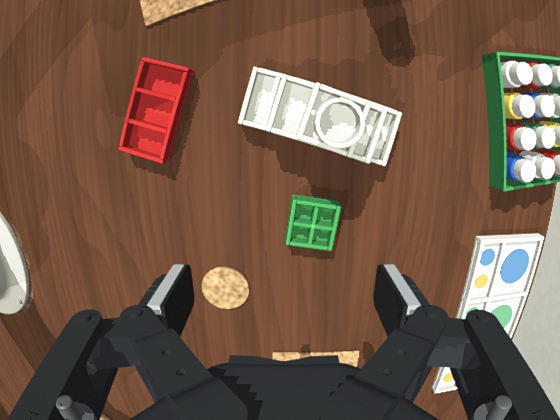

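This view shows the white stack at (320,116), with its dish ring near (340,123). The green look-alike is at (313,222) and the red one at (155,110). I'll enlarge the stack to confirm it and read off the rims.

Run:
```python
from h import *
im=cv2.imread("pics/w1.png")
cv2.imwrite("pics/w1c.png",cv2.resize(im[55:175,230:410],None,fx=4.4,fy=4.4,interpolation=cv2.INTER_CUBIC))
```

```text
(no output)
```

View pics/w1c.png

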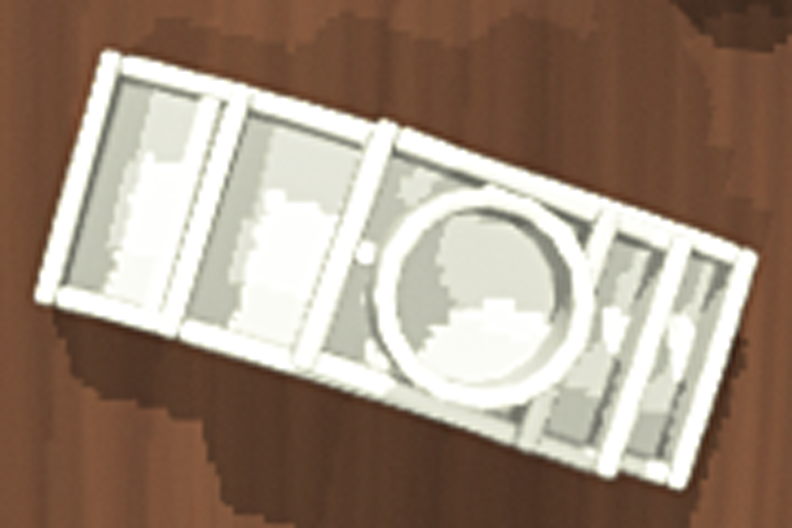

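The crop confirms the white stack: the dish ring at crop (486,297), with the square, oblong and long rims nested below it. I'll cast the corners of each rim at its own height.

Run:
```python
from h import *
m=bot.camera_model("wrist");m["camera_from_world"]=np.load("w1.npy")
f=lambda P:(np.array(P,float)+.5)/4.4-.5+[230,55]
t=np.linspace(0,2*np.pi,40)
ring=np.c_[486+111*np.cos(t),297+112*np.sin(t)]
D={"dish":(ring,.096),"square":([(385,120),(302,368),(525,447),(612,208)],.072),
"oblong":([(238,86),(170,338),(610,478),(690,232)],.048),"long":([(105,50),(37,300),(684,489),(757,255)],.024)}
for k,(p,z) in D.items():
    P=plane(m,f(p),z,True);print(k,rect(P),"mean",(P.mean(0)*1000).round(1),[(round(float(np.linalg.norm(P[i]-P[i-1])*1000),1)) for i in range(4)] if len(P)==4 else "")
im=cv2.imread("pics/w1.png");H=cv2.cvtColor(im,cv2.COLOR_BGR2HSV)
for c in blobs(cv2.inRange(H,(0,0,120),(179,70,255)),1500):
    print(c.reshape(-1,2).mean(0),rect(plane(m,c,.024,True)))
for c in blobs(cv2.inRange(H,(50,100,60),(75,255,255))): print("green",rect(plane(m,c,.024,True)))
for c in blobs(cv2.inRange(H,(0,200,90),(4,255,255))): print("red",rect(plane(m,c,.024,True)))
for n in("scene","side"):
    mm=bot.camera_model(n);print(n,proj(mm,[[.616,.204,.096]]).round(1))
# pot & jar from scene: cap / rim
print("pot cap",plane(bot.camera_model("scene"),[[400,148]],.085),plane(bot.camera_model("side"),[[148,279]],.085))
print("jar rim",plane(bot.camera_model("scene"),[[202,322]],.125),plane(bot.camera_model("scene"),[[207,348]],.0))
```

```text
dish c=(600.5,197.1) 44.0x43.9 mm ang=9.2 mean [601.  197.3] 
square c=(598.2,199.0) 55.5x51.6 mm ang=71.4 mean [598.4 198.9] [51.6, 55.5, 50.9, 55.2]
oblong c=(596.1,198.8) 108.9x61.3 mm ang=-15.9 mean [596.4 199.2] [108.9, 59.6, 107.5, 61.3]
long c=(593.2,202.0) 169.3x63.6 mm ang=-15.6 mean [593.1 201.9] [169.0, 63.6, 169.1, 63.2]
[  9.57777778 266.4       ] c=(99.1,-21.8) 219.1x70.3 mm ang=64.1
[528.37890045 288.76820208] c=(1037.6,-238.0) 750.0x231.8 mm ang=-60.1
[537.81467181 151.86100386] c=(898.0,176.6) 97.5x75.9 mm ang=8.8
[318.72772277 115.77227723] c=(592.9,201.5) 171.1x67.7 mm ang=-16.3
green c=(585.3,80.6) 61.8x57.3 mm ang=81.5
green c=(875.0,218.8) 180.4x148.8 mm ang=-81.4
scene [[351.  172.8]]
side [[208.1 232.4]]
pot cap [[0.65751444 0.3734061 ]] [[0.65256114 0.37761419]]
jar rim [[ 0.64601223 -0.36000632]] [[ 0.66040753 -0.37827493]]
```

Each rim matches its given size, and the positions are dish (601,197), square (598,199), oblong (596,199) and long (593,202) at about -16°. Tool closing along world x suits the dish. I'll move above it and check before closing.

Call:
{"fn": "carry_out", "kwargs": {"linear": [[0.63,0.85,0],[0.63,0.85,0],[0.63,0.85,0],[0.63,0.85,0],[0,0,-1],[0,0,-1],[0,0,-1],[0,0,-1],[0,0,-1],[0,0,-1],[0,0,0],[0,0,0]], "rotation": [[0,0,0],[0,0,0],[0,0,0],[0,0,0],[0,0,0],[0,0,0],[0,0,0],[0,0,0],[0,0,0],[0,0,0],[0,0,0],[0,0,0]], "grip": [-1,-1,-1,-1,-1,-1,-1,-1,-1,-1,-1,-1], "grip_force": 40}}

```text
time: 2.4
ee_pos: [0.6004, 0.1975, 0.1197]
tcp_rot: [-180.0, 0.0, 90.0]
wrist_force: [0.9, 0.3, 0.5]
opening: 0.0858
grasp_force: 0.0
```

Run:
```python
from h import *
o=bot.get_obs();print(o["time"],o["q"].round(1),o["ee_pos"],o["tcp_rot"],o["wrist_force"])
m=bot.camera_model("wrist");a=bot.camera("wrist");b=bot.camera("side")
cv2.imwrite("pics/w2.png",a);cv2.imwrite("pics/s2.png",b)
print(proj(m,[[.6,.197,.096],[.578,.197,.096],[.622,.197,.096]],True))
print(proj(bot.camera_model("side"),[[.6,.197,.096],[.6,.197,.124]]))
cv2.imwrite("pics/v2.png",np.hstack([cv2.resize(a[150:,130:430],(400,360)),cv2.resize(b[130:310,110:310],(400,360))]))
```

```text
2.4 [ 18.2  15.6   9.   83.4  -0.  108.2] [0.60042652 0.19749534 0.11968954] [-1.79984786e+02  7.21176296e-03  8.99639999e+01] [0.91349467 0.33916685 0.47020393]
[[279.19637601 257.78241865]
 [238.59535534 257.44821248]
 [319.92318291 257.61432916]]
[[215.9386332  232.42274347]
 [215.23932328 222.0476373 ]]
```

View pics/v2.png

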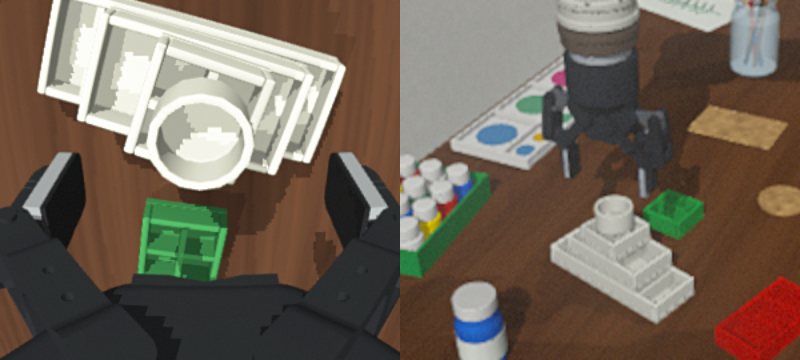

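The dish appears at (280,255) against a predicted (279,258), so it is centred between the fingers. Next I descend and close.

Call:
{"fn": "carry_out", "kwargs": {"linear": [[0,0,-0.7],[0,0,-0.6],[0,0,-0.4],[0,0,-0.18],[0,0,0],[0,0,0],[0,0,0],[0,0,0],[0,0,0],[0,0,0],[0,0,0],[0,0,0]], "rotation": [[0,0,0],[0,0,0],[0,0,0],[0,0,0],[0,0,0],[0,0,0],[0,0,0],[0,0,0],[0,0,0],[0,0,0],[0,0,0],[0,0,0]], "grip": [-1,-1,-1,-1,-1,1,1,1,1,1,1,1], "grip_force": 40}}

```text
time: 3.7
ee_pos: [0.6007, 0.1981, 0.0825]
tcp_rot: [179.9, -0.0, 90.0]
wrist_force: [-0.4, 0.3, 5.6]
opening: 0.0429
grasp_force: 41.1
```

Call:
{"fn": "carry_out", "kwargs": {"linear": [[0,0,0.3],[0,0,0.7],[0,0,0]], "rotation": [[0,0,0],[0,0,0],[0,0,0]], "grip": [1,1,1]}}

```text
time: 4.0
ee_pos: [0.6013, 0.1983, 0.1042]
tcp_rot: [179.8, -0.1, 90.0]
wrist_force: [0.4, -0.2, 0.1]
opening: 0.0428
grasp_force: 40.8
```

Run:
```python
from h import *
o=bot.get_obs();print(o["ee_pos"],o["wrist_force"],o["opening"])
a=bot.camera("wrist");b=bot.camera("side")
cv2.imwrite("pics/v3.png",np.hstack([cv2.resize(a[150:,130:430],(400,360)),cv2.resize(b[160:280,150:283],(400,360))]))
```

```text
[0.60126527 0.19827282 0.10419748] [ 0.40735232 -0.16793229  0.10786351] 0.04283424099735749
```

View pics/v3.png

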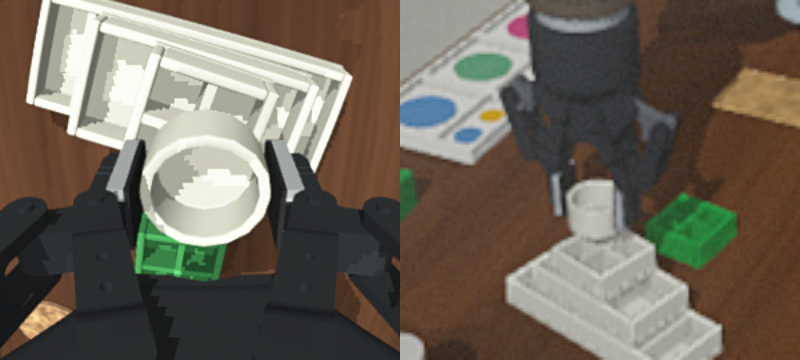

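Call:
{"fn": "carry_out", "kwargs": {"linear": [[-0.58,-0.98,0],[-0.58,-0.98,0],[-0.58,-0.98,0],[-0.58,-0.98,0],[-0.58,-0.98,0],[-0.58,-0.98,0],[-0.58,-0.98,0],[-0.58,-0.98,0],[-0.58,-0.98,0],[-0.58,-0.98,0],[-0.58,-0.98,0],[0,0,0]], "rotation": [[0,0,0],[0,0,0],[0,0,0],[0,0,0],[0,0,0],[0,0,0],[0,0,0],[0,0,0],[0,0,0],[0,0,0],[0,0,0],[0,0,0]], "grip": [1,1,1,1,1,1,1,1,1,1,1,1]}}

```text
time: 5.3
ee_pos: [0.4716, -0.0191, 0.1015]
tcp_rot: [-180.0, 0.0, 89.9]
wrist_force: [0.8, 1.3, -0.3]
opening: 0.0431
grasp_force: 40.8
```

Run:
```python
from h import *
o=bot.get_obs();p=o["ee_pos"];print(p)
m=bot.camera_model("wrist")
print("dish rim centre from view v3:",plane(m,[[285,292]],p[2]+.0145,True)-p[:2])
```

```text
[ 0.47162908 -0.01913119  0.10148549]
dish rim centre from view v3: [[0.00254839 0.00138019]]
```

Call:
{"fn": "carry_out", "kwargs": {"linear": [[0,0,-1],[0,0,-1],[0,0,-1],[0,0,-0.7],[0,0,-0.3],[0,0,-0.2],[0,0,-0.1],[0,0,0],[0,0,0]], "rotation": [[0,0,0],[0,0,0],[0,0,0],[0,0,0],[0,0,0],[0,0,0],[0,0,0],[0,0,0],[0,0,0]], "grip": [1,1,1,1,1,1,1,1,1]}}

```text
time: 6.2
ee_pos: [0.4732, -0.0176, 0.0163]
tcp_rot: [179.9, -0.0, 90.0]
wrist_force: [0.9, -0.2, -1.0]
opening: 0.0432
grasp_force: 40.8
```

Call:
{"fn": "carry_out", "kwargs": {"linear": [[0,0,-0.05],[0,0,-0.03],[0,0,0]], "rotation": [[0,0,0],[0,0,0],[0,0,0]], "grip": [1,1,1]}}

```text
time: 6.5
ee_pos: [0.473, -0.0176, 0.0145]
tcp_rot: [180.0, -0.0, 90.0]
wrist_force: [-0.8, 0.5, 3.0]
opening: 0.0428
grasp_force: 41.1
```

Call:
{"fn": "carry_out", "kwargs": {"linear": [[0,0,0],[0,0,0],[0,0,0],[0,0,0],[0,0,0.5],[0,0,0.9],[0,0,1],[0,0,1],[0,0,1],[0.2,0.3,1],[0.6,0.8,1],[0.6,0.8,1]], "rotation": [[0,0,0],[0,0,0],[0,0,0],[0,0,0],[0,0,0],[0,0,0],[0,0,0],[0,0,0],[0,0,0],[0,0,0],[0,0,0],[0,0,0]], "grip": [-1,-1,-1,-1,-1,-1,-1,-1,-1,-1,-1,-1]}}

```text
time: 7.7
ee_pos: [0.5011, 0.0207, 0.1639]
tcp_rot: [179.9, -0.0, 90.0]
wrist_force: [-0.0, -0.2, 0.5]
opening: 0.0856
grasp_force: 0.0
```

Call:
{"fn": "carry_out", "kwargs": {"linear": [[0.8,1,0.5],[0.8,1,0.5],[0.8,1,0.5],[0.8,1,0.4],[0.8,1,0],[0.8,1,0],[0,0,0],[0,0,0],[0,0,0]], "rotation": [[0,0,0],[0,0,0],[0,0,0],[0,0,0],[0,0,0],[0,0,0],[0,0,0],[0,0,0],[0,0,0]], "grip": [-1,-1,-1,-1,-1,-1,-1,-1,-1]}}

```text
time: 8.6
ee_pos: [0.5964, 0.1398, 0.2005]
tcp_rot: [180.0, 0.0, 90.0]
wrist_force: [-0.2, -0.6, -0.1]
opening: 0.0853
grasp_force: 0.0
```

Run:
```python
from h import *
o=bot.get_obs();print(o["time"],o["ee_pos"],o["tcp_rot"],o["wrist_force"])
m=bot.camera_model("wrist");np.save("w4.npy",m["camera_from_world"]);a=bot.camera("wrist");s=bot.camera("scene")
cv2.imwrite("pics/w4.png",a);cv2.imwrite("pics/sc4.png",s)
ms=bot.camera_model("scene")
H=cv2.cvtColor(s,cv2.COLOR_BGR2HSV)
for c in blobs(cv2.inRange(H,(0,0,150),(179,70,255)),80):
    q=c.reshape(-1,2).mean(0)
    if abs(q-[257,205]).max()<20: print("dish scene",q,rect(plane(ms,c,.016)))
p=proj(m,[[.596,.199,.05]],True)[0].astype(int);print(p)
x0=max(p[0]-110,0);y0=max(p[1]-82,0);print(x0,y0)
big=cv2.resize(a[y0:y0+165,x0:x0+220],None,fx=3.6,fy=3.6,interpolation=cv2.INTER_CUBIC)
big[:150,-150:]=cv2.resize(s[190:240,230:280],(150,150))
cv2.imwrite("pics/v4.png",big)
```

```text
8.6 [0.59638438 0.13980802 0.20051661] [1.79997278e+02 8.34505347e-03 8.99824905e+01] [-0.2270263  -0.62784302 -0.12770409]
dish scene [257.42592593 206.94444444] c=(473.8,-17.9) 55.8x42.0 mm ang=-45.4
[280 130]
170 48
```

View pics/v4.png

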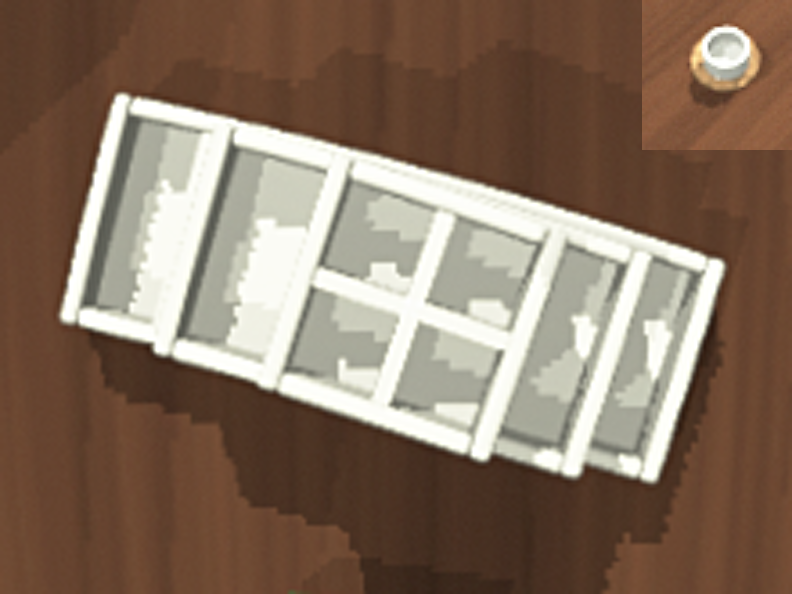

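The dish sits on its mat in the inset. The square's corners in the crop are (342,153), (262,385), (482,460) and (563,230).

Run:
```python
from h import *
m=bot.camera_model("wrist");m["camera_from_world"]=np.load("w4.npy")
f=lambda P:(np.array(P,float)+.5)/3.6-.5+[170,48]
D={"square":([(342,153),(262,385),(482,460),(563,230)],.072),
"oblong":([(226,121),(156,352),(572,476),(648,252)],.048),"long":([(118,94),(62,320),(655,482),(722,262)],.024)}
for k,(p,z) in D.items():
    P=plane(m,f(p),z,True);e=P[3]-P[0]+P[2]-P[1];print(k,rect(P),"mean",(P.mean(0)*1000).round(1),"ang",np.degrees(np.arctan2(e[1],e[0])).round(1))
```

```text
square c=(598.9,198.7) 55.6x53.0 mm ang=70.8 mean [598.8 198.7] ang -19.1
oblong c=(595.9,199.4) 108.8x59.8 mm ang=-17.1 mean [596.2 199.4] ang -17.1
long c=(593.3,201.8) 168.5x63.3 mm ang=-15.7 mean [593.1 201.9] ang -15.7
```

Call:
{"fn": "carry_out", "kwargs": {"linear": [[0.05,0.98,0],[0.04,0.98,0],[0.04,0.98,0],[0,0,-1],[0,0,-1],[0,0,-1],[0,0,-1],[0,0,-1],[0,0,-1],[0,0,-0.7],[0,0,-0.3],[0,0,-0.1]], "rotation": [[0,0,-0.8],[0,0,-0.8],[0,0,-0.78],[0,0,0],[0,0,0],[0,0,0],[0,0,0],[0,0,0],[0,0,0],[0,0,0],[0,0,0],[0,0,0]], "grip": [-1,-1,-1,-1,-1,-1,-1,-1,-1,-1,-1,-1]}}

```text
time: 9.9
ee_pos: [0.5992, 0.1989, 0.0579]
tcp_rot: [-180.0, 0.0, 70.9]
wrist_force: [0.2, -0.2, -0.6]
opening: 0.0857
grasp_force: 0.0
```

Call:
{"fn": "carry_out", "kwargs": {"linear": [[0,0,0],[0,0,0],[0,0,0],[0,0,0],[0,0,0],[0,0,0],[0,0,0]], "rotation": [[0,0,0],[0,0,0],[0,0,0],[0,0,0],[0,0,0],[0,0,0],[0,0,0]], "grip": [-1,1,1,1,1,1,1], "grip_force": 40}}

```text
time: 10.6
ee_pos: [0.5999, 0.1994, 0.0592]
tcp_rot: [179.9, -0.1, 71.0]
wrist_force: [-0.5, 1.4, 5.8]
opening: 0.0552
grasp_force: 43.4
```

Call:
{"fn": "carry_out", "kwargs": {"linear": [[0,0,0.3],[0,0,0.8],[0,0,1],[0,0,0.4],[-0.1,-0.5,0],[-0.22,-1,0],[-0.22,-1,0],[-0.22,-1,0],[-0.22,-1,0],[-0.22,-1,0],[-0.22,-1,0],[-0.22,-1,0]], "rotation": [[0,0,0],[0,0,0],[0,0,0],[0,0,0],[0,0,0],[0,0,0.2],[0,0,0.2],[0,0,0.2],[0,0,0.2],[0,0,0.2],[0,0,0.2],[0,0,0.2]], "grip": [1,1,1,1,1,1,1,1,1,1,1,1]}}

```text
time: 11.8
ee_pos: [0.5657, 0.0478, 0.1072]
tcp_rot: [-179.9, 0.0, 82.2]
wrist_force: [0.2, -1.1, -0.5]
opening: 0.0549
grasp_force: 42.7
```

Call:
{"fn": "carry_out", "kwargs": {"linear": [[-0.22,-1,0],[-0.22,-1,0],[-0.22,-1,0],[-0.22,-1,0],[-0.22,-1,0],[-0.22,-1,0],[-0.22,-1,0],[-0.22,-1,0],[-0.22,-1,0],[-0.22,-1,0],[-0.22,-1,0],[-0.22,-1,0]], "rotation": [[0,0,0.2],[0,0,0.2],[0,0,0.2],[0,0,0.2],[0,0,0.2],[0,0,0.2],[0,0,0.2],[0,0,0.2],[0,0,0.2],[0,0,0.2],[0,0,0.2],[0,0,0.2]], "grip": [1,1,1,1,1,1,1,1,1,1,1,1]}}

```text
time: 13.0
ee_pos: [0.5127, -0.1919, 0.1072]
tcp_rot: [-179.9, -0.0, 101.4]
wrist_force: [0.5, -0.5, -0.5]
opening: 0.055
grasp_force: 42.7
```

Call:
{"fn": "carry_out", "kwargs": {"linear": [[-0.22,-1,0],[-0.22,-1,0],[-0.22,-1,0],[-0.22,-1,0],[-0.22,-1,0],[-0.22,-1,0],[-0.22,-1,0],[-0.2,-1,0],[0,0,0],[0,0,0],[0,0,0]], "rotation": [[0,0,0.2],[0,0,0.2],[0,0,0.2],[0,0,0.2],[0,0,0.07],[0,0,0],[0,0,0],[0,0,0],[0,0,0],[0,0,0],[0,0,0]], "grip": [1,1,1,1,1,1,1,1,1,1,1]}}

```text
time: 14.1
ee_pos: [0.4787, -0.3503, 0.1077]
tcp_rot: [-180.0, -0.0, 108.3]
wrist_force: [-0.5, -1.0, -0.7]
opening: 0.0551
grasp_force: 42.7
```

Run:
```python
from h import *
o=bot.get_obs();p=o["ee_pos"];print(o["time"],p,o["tcp_rot"],o["wrist_force"],o["opening"])
m=bot.camera_model("wrist");a=bot.camera("wrist");cv2.imwrite("pics/w5.png",a);H=cv2.cvtColor(a,cv2.COLOR_BGR2HSV)
for c in blobs(cv2.inRange(H,(12,60,140),(28,160,255))): print("cork",c.reshape(-1,2).mean(0).round(),rect(plane(m,c,.004,True)))
zt=p[2]-.0592+.072
for c in blobs(cv2.inRange(H,(0,0,130),(179,60,255)),800): print("white",c.reshape(-1,2).mean(0).round(),rect(plane(m,c,zt,True)))
cv2.imwrite("pics/v5.png",a)
```

```text
14.1 [ 0.47871715 -0.35025353  0.10769321] [-1.79980072e+02 -4.15894097e-02  1.08330403e+02] [-0.45296466 -1.01891244 -0.65754105] 0.05509206996848813
cork [550. 414.] c=(1065.7,-567.7) 123.7x27.8 mm ang=-26.1
cork [530. 366.] c=(874.4,-455.3) 151.5x17.7 mm ang=-14.3
cork [ 32. 254.] c=(247.1,-476.5) 44.1x40.9 mm ang=-44.9
cork [284. 192.] c=(476.1,-335.6) 76.4x40.1 mm ang=18.5
cork [479.  63.] c=(599.9,-173.5) 132.9x80.3 mm ang=-0.7
white [504. 324.] c=(654.8,-353.3) 243.4x42.4 mm ang=-17.5
white [284. 281.] c=(480.0,-348.0) 81.5x63.5 mm ang=18.4
white [ 11. 218.] c=(333.1,-364.8) 24.9x21.6 mm ang=44.4
```

View pics/v5.png

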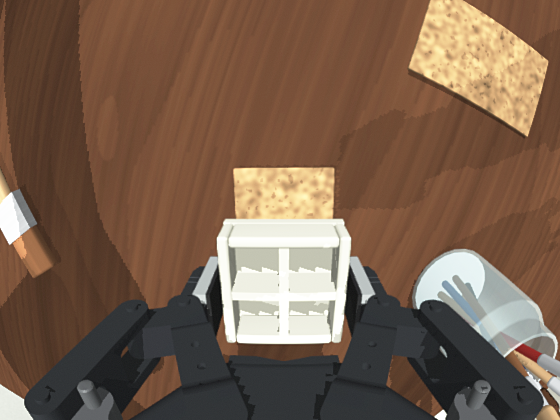

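The square palette is upright in the grip, with its rim spanning about rows 240–343. The mat is visible behind it at (284,192) and the jar is well to the right. Now to check the in-hand offset.

Run:
```python
from h import *
o=bot.get_obs();p=o["ee_pos"];m=bot.camera_model("wrist")
for z,v in((.1205,[(284,219),(284,243),(284,343),(222,290),(346,290)]),(.0965,[(284,219)])):
    P=plane(m,v,z,True)*1000;print(z,P.round(1).tolist())
u=np.array([np.cos(np.radians(108.3)),np.sin(np.radians(108.3))])
for z,v in((.1205,[(284,219),(284,243),(284,343)]),(.0965,[(284,219)])):
    print(z,((plane(m,v,z,True)-p[:2])@u*1000).round(1))
```

```text
0.1205 [[470.4, -317.8], [473.6, -327.6], [490.4, -377.7], [455.0, -357.9], [506.8, -340.6]]
0.0965 [[473.0, -325.5]]
0.1205 [ 33.4  23.1 -29.8]
0.0965 [25.2]
```

Call:
{"fn": "carry_out", "kwargs": {"linear": [[0.07,0.05,-0.8],[0,0,-1],[0,0,-1],[0,0,-0.9],[0,0,-0.5],[0,0,-0.2],[0,0,-0.1],[0,0,0],[0,0,0]], "rotation": [[0,0,0],[0,0,0],[0,0,0],[0,0,0],[0,0,0],[0,0,0],[0,0,0],[0,0,0],[0,0,0]], "grip": [1,1,1,1,1,1,1,1,1]}}

```text
time: 15.05
ee_pos: [0.4808, -0.3501, 0.019]
tcp_rot: [180.0, 0.1, 108.3]
wrist_force: [0.2, 0.1, -0.8]
opening: 0.0549
grasp_force: 42.7
```

Call:
{"fn": "carry_out", "kwargs": {"linear": [[0,0,-0.06],[0,0,0]], "rotation": [[0,0,0],[0,0,0]], "grip": [1,1]}}

```text
time: 15.25
ee_pos: [0.4805, -0.3499, 0.0171]
tcp_rot: [180.0, 0.0, 108.3]
wrist_force: [0.5, -0.2, -0.6]
opening: 0.055
grasp_force: 42.7
```

Call:
{"fn": "carry_out", "kwargs": {"linear": [[0,0,-0.06],[0,0,-0.04],[0,0,0]], "rotation": [[0,0,0],[0,0,0],[0,0,0]], "grip": [1,1,1]}}

```text
time: 15.55
ee_pos: [0.4804, -0.3498, 0.0151]
tcp_rot: [180.0, 0.0, 108.3]
wrist_force: [-1.5, 0.8, 3.1]
opening: 0.0551
grasp_force: 43.0
```

Call:
{"fn": "carry_out", "kwargs": {"linear": [[0,0,0],[0,0,0],[0,0,0],[0,0,0],[0,0,0.4],[0,0,0.9],[0,0,1],[0,0,1],[0,0,1],[0,0,1],[0,0,0],[0,0,0]], "rotation": [[0,0,0],[0,0,0],[0,0,0],[0,0,0],[0,0,0],[0,0,0],[0,0,0],[0,0,0],[0,0,0],[0,0,0],[0,0,0],[0,0,0]], "grip": [-1,-1,-1,-1,-1,-1,-1,-1,-1,-1,-1,-1]}}

```text
time: 16.75
ee_pos: [0.4806, -0.35, 0.1212]
tcp_rot: [180.0, 0.0, 108.3]
wrist_force: [1.0, -1.0, -1.0]
opening: 0.0855
grasp_force: 0.0
```

Run:
```python
from h import *
o=bot.get_obs();print(o["time"],o["ee_pos"])
m=bot.camera_model("wrist");a=bot.camera("wrist");cv2.imwrite("pics/w6.png",a);H=cv2.cvtColor(a,cv2.COLOR_BGR2HSV)
W=cv2.inRange(H,(0,0,120),(179,60,255));C=cv2.inRange(H,(12,60,140),(28,160,255))
for c in blobs(W|C,1500): print("mat+",c.reshape(-1,2).mean(0).round(),rect(plane(m,c,.004,True)))
for c in blobs(W,800): print("white",c.reshape(-1,2).mean(0).round(),rect(plane(m,c,.028,True)))
```

```text
16.75 [ 0.48056165 -0.34995407  0.12118874]
mat+ [501. 323.] c=(892.1,-447.9) 582.0x81.4 mm ang=-21.0
mat+ [281. 207.] c=(481.7,-352.8) 76.9x76.7 mm ang=18.9
mat+ [ 22. 213.] c=(219.3,-443.2) 131.3x60.2 mm ang=-45.1
mat+ [470.  63.] c=(599.7,-173.4) 133.6x80.9 mm ang=-0.7
white [486. 302.] c=(744.2,-384.9) 296.3x63.7 mm ang=-14.4
white [283. 213.] c=(482.0,-349.0) 60.1x56.4 mm ang=-71.6
white [ 15. 203.] c=(233.1,-417.7) 64.7x54.5 mm ang=-46.3
```

Call:
{"fn": "carry_out", "kwargs": {"linear": [[0.3,1,0.4],[0.3,1,0.4],[0.3,1,0.4],[0.3,1,0.4],[0.3,1,0.4],[0.3,1,0.4],[0.3,1,0.4],[0.3,1,0.4],[0.3,1,0.4],[0.3,1,0.4],[0.3,1,0],[0.3,1,0]], "rotation": [[0,0,0],[0,0,0],[0,0,0],[0,0,0],[0,0,0],[0,0,0],[0,0,0],[0,0,0],[0,0,0],[0,0,0],[0,0,0],[0,0,0]], "grip": [-1,-1,-1,-1,-1,-1,-1,-1,-1,-1,-1,-1]}}

```text
time: 18.0
ee_pos: [0.5523, -0.1089, 0.1998]
tcp_rot: [-179.9, -0.0, 108.3]
wrist_force: [0.3, -0.2, 0.8]
opening: 0.0855
grasp_force: 0.0
```

Call:
{"fn": "carry_out", "kwargs": {"linear": [[0.3,1,0],[0.3,1,0],[0.3,1,0],[0.3,1,0],[0.3,1,0],[0.3,1,0],[0.3,1,0],[0.3,1,0],[0.3,1,0],[0.3,1,0],[0.3,1,0],[0.3,1,0]], "rotation": [[0,0,0],[0,0,0],[0,0,0],[0,0,0],[0,0,0],[0,0,0],[0,0,0],[0,0,0],[0,0,0],[0,0,0],[0,0,0],[0,0,0]], "grip": [-1,-1,-1,-1,-1,-1,-1,-1,-1,-1,-1,-1]}}

```text
time: 19.2
ee_pos: [0.6242, 0.131, 0.1994]
tcp_rot: [-179.9, -0.0, 108.3]
wrist_force: [-1.1, -0.1, 0.5]
opening: 0.0856
grasp_force: 0.0
```

Call:
{"fn": "carry_out", "kwargs": {"linear": [[0,0,0],[0,0,0]], "rotation": [[0,0,0],[0,0,0]], "grip": [-1,-1]}}

```text
time: 19.4
ee_pos: [0.624, 0.1303, 0.1995]
tcp_rot: [-179.9, -0.0, 108.4]
wrist_force: [-1.2, 1.0, -0.2]
opening: 0.0853
grasp_force: 0.0
```

Run:
```python
from h import *
o=bot.get_obs();print(o["time"],o["ee_pos"],o["tcp_rot"],o["wrist_force"])
m=bot.camera_model("wrist");np.save("w7.npy",m["camera_from_world"]);a=bot.camera("wrist");s=bot.camera("scene")
cv2.imwrite("pics/w7.png",a);cv2.imwrite("pics/sc7.png",s)
H=cv2.cvtColor(a,cv2.COLOR_BGR2HSV)
for c in blobs(cv2.inRange(H,(0,0,120),(179,60,255)),1500): print("white",c.reshape(-1,2).mean(0).round(),rect(plane(m,c,.024,True)))
p=proj(m,[[.594,.2,.036]],True)[0].astype(int)
x0=max(p[0]-110,0);y0=max(p[1]-82,0);print(p,x0,y0)
big=cv2.resize(a[y0:y0+165,x0:x0+220],None,fx=3.6,fy=3.6,interpolation=cv2.INTER_CUBIC)
big[:180,-180:]=cv2.resize(s[262:322,138:198],(180,180))
cv2.imwrite("pics/v7.png",big)
```

```text
19.4 [0.624029   0.13029788 0.19954695] [-1.79879910e+02 -2.46707644e-03  1.08368718e+02] [-1.24675375  0.95516212 -0.24756986]
white [440. 394.] c=(976.0,-121.3) 208.2x72.8 mm ang=-40.8
white [528. 257.] c=(1122.6,9.2) 732.0x156.2 mm ang=-41.9
white [525. 140.] c=(880.6,284.8) 123.5x34.9 mm ang=11.5
white [273. 111.] c=(592.5,200.1) 170.2x68.2 mm ang=-15.7
[274 111] 164 29
```

View pics/v7.png

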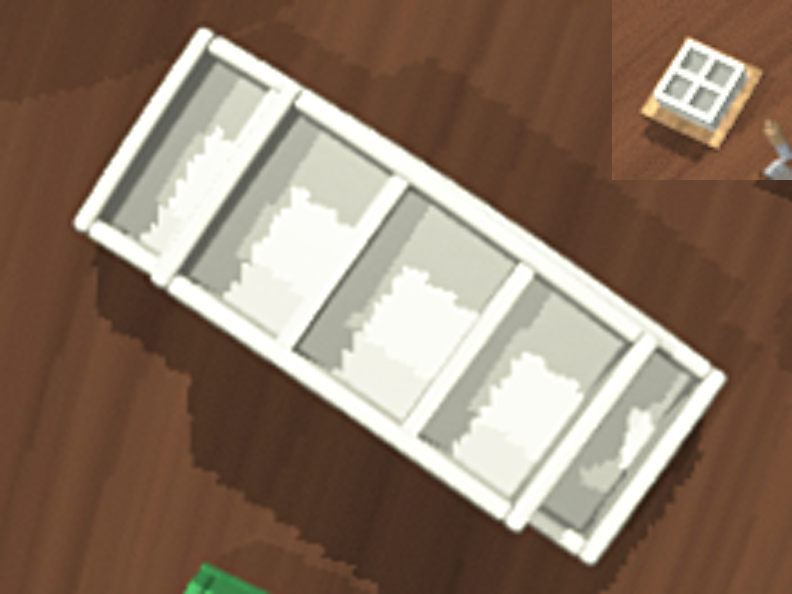

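The square sits centred on its mat in the inset. The oblong's corners in the crop are (292,92), (165,284), (515,530) and (655,338).

Run:
```python
from h import *
m=bot.camera_model("wrist");m["camera_from_world"]=np.load("w7.npy")
f=lambda P:(np.array(P,float)+.5)/3.6-.5+[164,29]
D={"oblong":([(290,91),(164,284),(516,531),(656,336)],.048),"long":([(205,28),(77,226),(592,564),(724,374)],.024)}
for k,(p,z) in D.items():
    P=plane(m,f(p),z,True);e=P[3]-P[0]+P[2]-P[1];print(k,rect(P),"mean",(P.mean(0)*1000).round(1),"ang",np.degrees(np.arctan2(e[1],e[0])).round(1))
print(bot.get_obs()["q"].round(1))
```

```text
oblong c=(596.5,198.3) 107.4x59.8 mm ang=-16.0 mean [596.8 198.7] ang -16.5
long c=(593.6,202.0) 167.8x63.2 mm ang=-15.7 mean [593.4 202. ] ang -15.7
[11.7 16.8 19.3 92.6 -0.  83.4]
```

Call:
{"fn": "carry_out", "kwargs": {"linear": [[-0.2,0.49,0],[-0.2,0.49,0],[-0.2,0.49,0],[-0.2,0.49,0],[-0.19,0.49,0],[-0.19,0.49,0],[-0.19,0.48,0],[0,0,-1],[0,0,-1],[0,0,-1],[0,0,-1],[0,0,0]], "rotation": [[0,0,0.98],[0,0,0.98],[0,0,0.98],[0,0,0.98],[0,0,0.98],[0,0,0.98],[0,0,0.98],[0,0,0],[0,0,0],[0,0,0],[0,0,0],[0,0,0]], "grip": [-1,-1,-1,-1,-1,-1,-1,-1,-1,-1,-1,-1]}}

```text
time: 20.7
ee_pos: [0.5956, 0.1973, 0.118]
tcp_rot: [-179.8, -0.2, 163.1]
wrist_force: [-0.1, 0.9, -0.7]
opening: 0.0852
grasp_force: 0.0
```

Call:
{"fn": "carry_out", "kwargs": {"linear": [[0.03,0.05,-1],[0,0,-1],[0,0,-1],[0,0,-0.7],[0,0,-0.35],[0,0,-0.15],[0,0,0],[0,0,0]], "rotation": [[0,0,0],[0,0,0],[0,0,0],[0,0,0],[0,0,0],[0,0,0],[0,0,0],[0,0,0]], "grip": [-1,-1,-1,-1,-1,-1,-1,-1]}}

```text
time: 21.5
ee_pos: [0.5981, 0.1997, 0.0379]
tcp_rot: [180.0, 0.1, 163.2]
wrist_force: [-0.4, -0.0, 0.4]
opening: 0.0854
grasp_force: 0.0
```

Call:
{"fn": "carry_out", "kwargs": {"linear": [[0,0,0],[0,0,0],[0,0,0],[0,0,0],[0,0,0],[0,0,0],[0,0,0]], "rotation": [[0,0,0],[0,0,0],[0,0,0],[0,0,0],[0,0,0],[0,0,0],[0,0,0]], "grip": [1,1,1,1,1,1,1], "grip_force": 50}}

```text
time: 22.2
ee_pos: [0.598, 0.1997, 0.0379]
tcp_rot: [180.0, 0.1, 163.2]
wrist_force: [-0.9, 0.1, 5.7]
opening: 0.0585
grasp_force: 55.3
```

Call:
{"fn": "carry_out", "kwargs": {"linear": [[0,0,0.2],[0,0,0.6],[0,0,1],[0,0,0.7],[0,-0.5,0],[0.01,-1,0],[0.01,-1,0],[0.01,-1,0],[0.01,-1,0],[0.01,-1,0],[0.01,-1,0],[0.01,-1,0]], "rotation": [[0,0,0],[0,0,0],[0,0,0],[0,0,0],[0,0,0.1],[0,0,0.11],[0,0,0.11],[0,0,0.11],[0,0,0.11],[0,0,0.11],[0,0,0.11],[0,0,0.11]], "grip": [1,1,1,1,1,1,1,1,1,1,1,1]}}

```text
time: 23.4
ee_pos: [0.5985, 0.0481, 0.0862]
tcp_rot: [-180.0, -0.0, 170.2]
wrist_force: [0.1, -0.7, -1.5]
opening: 0.0587
grasp_force: 54.5
```

Call:
{"fn": "carry_out", "kwargs": {"linear": [[0.01,-1,0],[0.01,-1,0],[0.01,-1,0],[0.01,-1,0],[0.01,-1,0],[0.01,-1,0],[0.01,-1,0],[0.01,-1,0],[0.01,-1,0],[0.01,-1,0],[0.01,-1,0],[0,-0.1,0]], "rotation": [[0,0,0.11],[0,0,0.11],[0,0,0.11],[0,0,0.11],[0,0,0.11],[0,0,0.11],[0,0,0.11],[0,0,0.11],[0,0,0.11],[0,0,0.1],[0,0,0],[0,0,0]], "grip": [1,1,1,1,1,1,1,1,1,1,1,1]}}

```text
time: 24.6
ee_pos: [0.6004, -0.1748, 0.0861]
tcp_rot: [-180.0, -0.1, 178.8]
wrist_force: [-1.4, 0.5, -0.4]
opening: 0.0587
grasp_force: 54.5
```

Call:
{"fn": "carry_out", "kwargs": {"linear": [[0,0,0],[0,0,0]], "rotation": [[0,0,0],[0,0,0]], "grip": [1,1]}}

```text
time: 24.8
ee_pos: [0.6009, -0.172, 0.0865]
tcp_rot: [180.0, -0.0, 178.9]
wrist_force: [-0.3, 0.9, -2.5]
opening: 0.0584
grasp_force: 54.5
```

Run:
```python
from h import *
o=bot.get_obs();p=o["ee_pos"];print(o["time"],p,o["tcp_rot"],o["wrist_force"],o["opening"])
m=bot.camera_model("wrist");a=bot.camera("wrist");s=bot.camera("scene")
print(proj(m,[[.6,-.1726,p[2]-.0379+.048],[.6,-.1426,p[2]-.0379+.048],[.544,-.1726,p[2]-.0379+.048],[.656,-.1726,p[2]-.0379+.048]],True).round())
cv2.imwrite("pics/v8.png",np.hstack([cv2.resize(a,(480,360)),cv2.resize(s[180:330,180:313],(320,360))]))
```

```text
24.8 [ 0.60092369 -0.17199636  0.0865331 ] [ 1.79982419e+02 -3.22463800e-02  1.78899928e+02] [-0.28043551  0.90866026 -2.47212341] 0.05835815809923603
[[281. 284.]
 [348. 281.]
 [278. 155.]
 [283. 373.]]
```

View pics/v8.png

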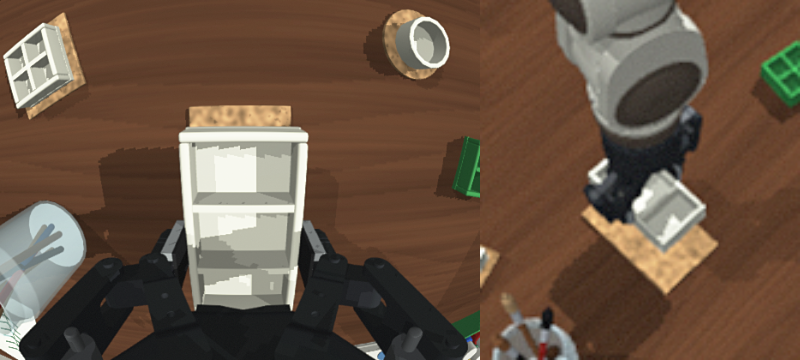

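The oblong is level, its near rim is at row ~155 as predicted, and it lines up with the mat. Lowering it.

Call:
{"fn": "carry_out", "kwargs": {"linear": [[0,0,-0.8],[0,0,-1],[0,0,-0.8],[0,0,-0.4],[0,0,-0.2],[0,0,-0.1],[0,0,0],[0,0,0]], "rotation": [[0,0,0],[0,0,0],[0,0,0],[0,0,0],[0,0,0],[0,0,0],[0,0,0],[0,0,0]], "grip": [1,1,1,1,1,1,1,1]}}

```text
time: 25.7
ee_pos: [0.6017, -0.1726, 0.0217]
tcp_rot: [-180.0, 0.1, 178.9]
wrist_force: [-0.0, 0.3, -1.7]
opening: 0.0586
grasp_force: 54.5
```

Call:
{"fn": "carry_out", "kwargs": {"linear": [[0,0,-0.06],[0,0,0]], "rotation": [[0,0,0],[0,0,0]], "grip": [1,1]}}

```text
time: 25.9
ee_pos: [0.6013, -0.1724, 0.0199]
tcp_rot: [-180.0, 0.0, 178.9]
wrist_force: [0.4, 0.4, -1.7]
opening: 0.0586
grasp_force: 54.5
```

Call:
{"fn": "carry_out", "kwargs": {"linear": [[0,0,-0.07],[0,0,-0.04],[0,0,0]], "rotation": [[0,0,0],[0,0,0],[0,0,0]], "grip": [1,1,1]}}

```text
time: 26.2
ee_pos: [0.6013, -0.1725, 0.0179]
tcp_rot: [-180.0, 0.0, 178.9]
wrist_force: [-0.8, -0.2, 2.7]
opening: 0.0587
grasp_force: 54.8
```

Call:
{"fn": "carry_out", "kwargs": {"linear": [[0,0,0],[0,0,0],[0,0,0],[0,0,0],[0,0,0.4],[0,0,0.9],[0,0,1],[0,0,1],[0,0,1],[0,0,1],[0,0,1],[0,0,1]], "rotation": [[0,0,0],[0,0,0],[0,0,0],[0,0,0],[0,0,0],[0,0,0],[0,0,0],[0,0,0],[0,0,0],[0,0,0],[0,0,0],[0,0,0]], "grip": [-1,-1,-1,-1,-1,-1,-1,-1,-1,-1,-1,-1]}}

```text
time: 27.4
ee_pos: [0.6012, -0.1724, 0.1651]
tcp_rot: [-180.0, 0.0, 178.9]
wrist_force: [-0.2, 0.3, -1.1]
opening: 0.0855
grasp_force: 0.0
```

Run:
```python
from h import *
o=bot.get_obs();print(o["time"],o["ee_pos"])
m=bot.camera_model("wrist");a=bot.camera("wrist");cv2.imwrite("pics/w9.png",a);H=cv2.cvtColor(a,cv2.COLOR_BGR2HSV)
W=cv2.inRange(H,(0,0,120),(179,60,255));C=cv2.inRange(H,(12,60,140),(28,160,255))
for c in blobs(W|C,1500): print("mat+",c.reshape(-1,2).mean(0).round(),rect(plane(m,c,.004,True)))
for c in blobs(W,800): print("white",c.reshape(-1,2).mean(0).round(),rect(plane(m,c,.028,True)))
```

```text
27.4 [ 0.60116107 -0.17238479  0.16505986]
mat+ [ 48. 299.] c=(756.8,-522.9) 445.3x124.4 mm ang=-49.6
mat+ [280. 186.] c=(600.4,-173.5) 133.3x80.4 mm ang=-0.8
mat+ [101.  89.] c=(482.9,-355.2) 82.5x76.5 mm ang=-71.4
mat+ [439.  61.] c=(471.6,-18.4) 67.0x64.5 mm ang=-39.8
white [550. 375.] c=(967.5,315.2) 325.9x58.7 mm ang=36.9
white [ 48. 299.] c=(738.2,-494.3) 409.1x114.3 mm ang=-49.6
white [284. 192.] c=(599.1,-171.7) 113.0x60.1 mm ang=-1.1
white [95. 80.] c=(484.2,-345.7) 66.6x60.9 mm ang=-71.9
white [446.  61.] c=(473.9,-23.4) 51.4x43.6 mm ang=75.6
```

Call:
{"fn": "carry_out", "kwargs": {"linear": [[0.17,1,0.1],[0.17,1,0.1],[0.17,1,0.1],[0.17,1,0.1],[0.17,1,0.1],[0.17,1,0.1],[0.17,1,0.1],[0.17,1,0.1],[0.17,1,0.1],[0.17,1,0.1],[0.17,1,0],[0.17,1,0]], "rotation": [[0,0,-0.15],[0,0,-0.15],[0,0,-0.15],[0,0,-0.15],[0,0,-0.15],[0,0,-0.15],[0,0,-0.15],[0,0,-0.15],[0,0,-0.15],[0,0,-0.15],[0,0,-0.15],[0,0,-0.18]], "grip": [-1,-1,-1,-1,-1,-1,-1,-1,-1,-1,-1,-1]}}

```text
time: 28.65
ee_pos: [0.6421, 0.0685, 0.1839]
tcp_rot: [180.0, 0.0, 164.2]
wrist_force: [0.4, -0.5, -0.0]
opening: 0.0851
grasp_force: 0.0
```

Call:
{"fn": "carry_out", "kwargs": {"linear": [[0.17,1,0],[0.17,1,0],[0.17,1,0],[0.17,1,0],[0.17,1,0],[0.1,0.6,0],[0,0,0],[0,0,0],[0,0,0]], "rotation": [[0,0,0],[0,0,0],[0,0,0],[0,0,0],[0,0,0],[0,0,0],[0,0,0],[0,0,0],[0,0,0]], "grip": [-1,-1,-1,-1,-1,-1,-1,-1,-1]}}

```text
time: 29.55
ee_pos: [0.661, 0.1789, 0.1836]
tcp_rot: [-180.0, 0.0, 164.2]
wrist_force: [-0.7, -0.1, -0.3]
opening: 0.0857
grasp_force: 0.0
```

Run:
```python
from h import *
o=bot.get_obs();print(o["time"],o["ee_pos"],o["tcp_rot"],o["wrist_force"])
m=bot.camera_model("wrist");np.save("w10.npy",m["camera_from_world"]);a=bot.camera("wrist");s=bot.camera("scene")
cv2.imwrite("pics/w10.png",a);cv2.imwrite("pics/sc10.png",s)
H=cv2.cvtColor(a,cv2.COLOR_BGR2HSV)
for c in blobs(cv2.inRange(H,(0,0,120),(179,60,255)),1500): print("white",c.reshape(-1,2).mean(0).round(),rect(plane(m,c,.024,True)))
cv2.imwrite("pics/v10.png",np.hstack([cv2.resize(a,(480,360)),cv2.resize(s[180:330,180:313],(320,360))]))
```

```text
29.55 [0.66100117 0.1788744  0.18357402] [-1.79990070e+02  1.23298739e-03  1.64200466e+02] [-0.68043378 -0.10433631 -0.34244723]
white [442. 396.] c=(1044.7,322.2) 198.6x67.5 mm ang=15.2
white [545. 358.] c=(1123.2,586.8) 457.6x89.9 mm ang=29.7
white [ 16. 221.] c=(600.9,-163.5) 113.3x87.0 mm ang=-1.2
white [286. 113.] c=(592.7,201.8) 169.6x64.3 mm ang=-15.5
```

View pics/v10.png

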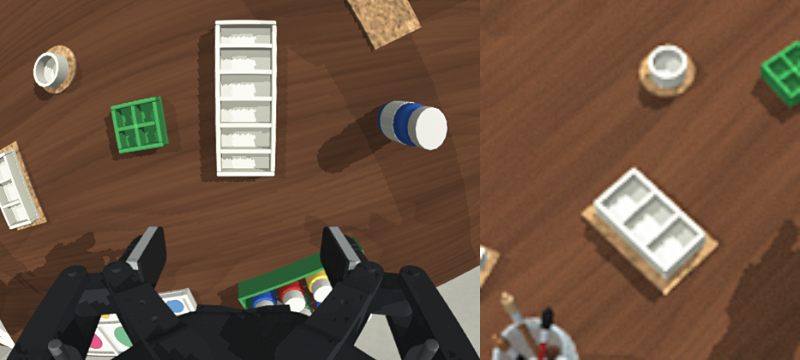

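The long palette stands alone at (286,113), computed to (593,202) and -15.6°, and the oblong is centred on its mat. Next I go over the long palette and down.

Call:
{"fn": "carry_out", "kwargs": {"linear": [[-0.85,0.29,0],[-0.85,0.29,0],[-0.85,0.29,0],[-0.85,0.28,0],[0,0,-1],[0,0,-1],[0,0,-1],[0,0,-1],[0,0,-1],[0,0,-1],[0,0,-1],[0,0,-0.6]], "rotation": [[0,0,0],[0,0,0],[0,0,0],[0,0,0],[0,0,0],[0,0,0],[0,0,0],[0,0,0],[0,0,0],[0,0,0],[0,0,0],[0,0,0]], "grip": [-1,-1,-1,-1,-1,-1,-1,-1,-1,-1,-1,-1]}}

```text
time: 30.85
ee_pos: [0.5924, 0.2018, 0.03]
tcp_rot: [-179.9, -0.1, 164.2]
wrist_force: [0.6, 0.8, 0.3]
opening: 0.0851
grasp_force: 0.0
```

Call:
{"fn": "carry_out", "kwargs": {"linear": [[0,0,-0.5],[0,0,-0.3],[0,0,-0.1],[0,0,0],[0,0,0]], "rotation": [[0,0,0],[0,0,0],[0,0,0],[0,0,0],[0,0,0]], "grip": [-1,-1,-1,-1,-1]}}

```text
time: 31.35
ee_pos: [0.5934, 0.2028, 0.0142]
tcp_rot: [180.0, 0.0, 164.2]
wrist_force: [0.4, 0.3, 0.6]
opening: 0.0853
grasp_force: 0.0
```

Call:
{"fn": "carry_out", "kwargs": {"linear": [[0,0,0],[0,0,0],[0,0,0],[0,0,0],[0,0,0],[0,0,0]], "rotation": [[0,0,0],[0,0,0],[0,0,0],[0,0,0],[0,0,0],[0,0,0]], "grip": [1,1,1,1,1,1], "grip_force": 60}}

```text
time: 31.95
ee_pos: [0.5935, 0.2028, 0.0145]
tcp_rot: [180.0, 0.1, 164.2]
wrist_force: [-1.1, -0.2, 5.0]
opening: 0.0627
grasp_force: 67.2
```

Call:
{"fn": "carry_out", "kwargs": {"linear": [[0,0,0.2],[0,0,0.5],[0,0,0.8],[0,0,0.8],[0,0,0.3],[0,0,0]], "rotation": [[0,0,0],[0,0,0],[0,0,0],[0,0,0],[0,0,0],[0,0,0]], "grip": [1,1,1,1,1,1]}}

```text
time: 32.55
ee_pos: [0.5939, 0.2029, 0.0674]
tcp_rot: [179.9, 0.1, 164.2]
wrist_force: [0.8, 0.3, -1.4]
opening: 0.0624
grasp_force: 66.4
```

Call:
{"fn": "carry_out", "kwargs": {"linear": [[-0.4,0.6,0],[-0.6,0.9,0],[-0.6,0.9,0],[-0.6,0.9,0],[-0.6,0.9,0],[-0.6,0.9,0],[-0.6,0.9,0],[-0.6,0.9,0],[-0.6,0.9,0],[-0.6,0.8,0],[-0.5,0.6,0],[0,0,0]], "rotation": [[0,0,0.3],[0,0,0.35],[0,0,0.35],[0,0,0.35],[0,0,0.35],[0,0,0.35],[0,0,0.35],[0,0,0.35],[0,0,0.35],[0,0,0.35],[0,0,0.38],[0,0,0]], "grip": [1,1,1,1,1,1,1,1,1,1,1,1]}}

```text
time: 33.75
ee_pos: [0.4652, 0.388, 0.0649]
tcp_rot: [-180.0, -0.1, -164.8]
wrist_force: [-0.3, -0.4, -1.3]
opening: 0.0623
grasp_force: 66.3
```

Run:
```python
from h import *
o=bot.get_obs();p=o["ee_pos"];print(o["time"],p,o["tcp_rot"],o["wrist_force"],o["torque"],o["opening"])
a=bot.camera("wrist");b=bot.camera("side");m=bot.camera_model("wrist")
H=cv2.cvtColor(a,cv2.COLOR_BGR2HSV);C=cv2.inRange(H,(12,60,140),(28,160,255))
for c in blobs(C,300): print("cork",c.reshape(-1,2).mean(0).round(),rect(plane(m,c,.004,True)))
cv2.imwrite("pics/v11.png",np.hstack([cv2.resize(a,(400,300)),cv2.resize(b[230:400,120:347],(400,300))]))
```

```text
33.75 [0.4652396  0.38799029 0.06487733] [-1.79996115e+02 -6.32413282e-02 -1.64827747e+02] [-0.30675538 -0.40052353 -1.27602762] [-0.02162197  0.03718192  0.01334291] 0.062331489325545705
```

View pics/v11.png

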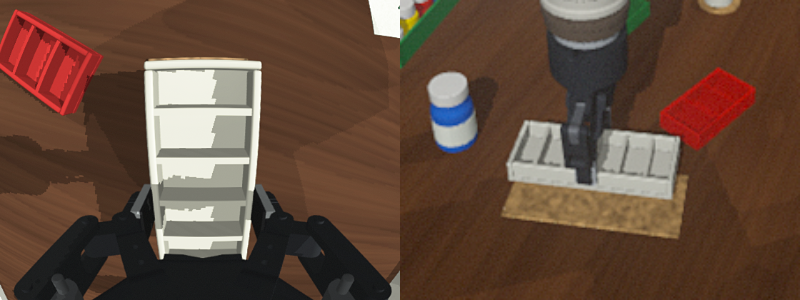

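The long palette is level, parallel to its mat and above it. Lowering it with a 1–2 mm correction.

Call:
{"fn": "carry_out", "kwargs": {"linear": [[0.08,-0.06,-0.4],[0,0,-0.7],[0,0,-0.5],[0,0,-0.3],[0,0,-0.2],[0,0,-0.06],[0,0,0],[0,0,0]], "rotation": [[0,0,0],[0,0,0],[0,0,0],[0,0,0],[0,0,0],[0,0,0],[0,0,0],[0,0,0]], "grip": [1,1,1,1,1,1,1,1]}}

```text
time: 34.65
ee_pos: [0.4688, 0.3856, 0.0228]
tcp_rot: [180.0, 0.0, -165.1]
wrist_force: [0.3, 0.3, -2.1]
opening: 0.0623
grasp_force: 66.3
```

Call:
{"fn": "carry_out", "kwargs": {"linear": [[0,0,-0.05],[0,0,0]], "rotation": [[0,0,0],[0,0,0]], "grip": [1,1]}}

```text
time: 34.85
ee_pos: [0.4687, 0.3855, 0.0214]
tcp_rot: [180.0, 0.0, -165.1]
wrist_force: [0.8, 0.1, -1.2]
opening: 0.0627
grasp_force: 66.3
```

Call:
{"fn": "carry_out", "kwargs": {"linear": [[0,0,-0.06],[0,0,-0.06],[0,0,-0.04],[0,0,0]], "rotation": [[0,0,0],[0,0,0],[0,0,0],[0,0,0]], "grip": [1,1,1,1]}}

```text
time: 35.25
ee_pos: [0.4686, 0.3854, 0.0185]
tcp_rot: [180.0, 0.0, -165.1]
wrist_force: [-1.7, -1.6, 3.2]
opening: 0.0627
grasp_force: 66.8
```

Contact. I release, rise and check all four pieces.

Call:
{"fn": "carry_out", "kwargs": {"linear": [[0,0,0],[0,0,0],[0,0,0],[0,0,0],[0,0,0.4],[0,0,0.9],[0,0,1],[0,0,1],[0,0,1],[0,0,1],[0,0,1],[0,0,1]], "rotation": [[0,0,0],[0,0,0],[0,0,0],[0,0,0],[0,0,0],[0,0,0],[0,0,0],[0,0,0],[0,0,0],[0,0,0],[0,0,0],[0,0,0]], "grip": [-1,-1,-1,-1,-1,-1,-1,-1,-1,-1,-1,-1]}}

```text
time: 36.45
ee_pos: [0.4686, 0.3854, 0.1657]
tcp_rot: [180.0, 0.0, -165.1]
wrist_force: [0.4, -0.1, -0.2]
opening: 0.0853
grasp_force: 0.0
```

Call:
{"fn": "carry_out", "kwargs": {"linear": [[0,0,1],[0,0,0.5],[0,0,0],[0,0,0],[0,0,0]], "rotation": [[0,0,0],[0,0,0],[0,0,0],[0,0,0],[0,0,0]], "grip": [-1,-1,-1,-1,-1]}}

```text
time: 36.95
ee_pos: [0.4683, 0.3852, 0.1928]
tcp_rot: [-180.0, -0.1, -165.1]
wrist_force: [-0.6, -0.4, -0.3]
opening: 0.0854
grasp_force: 0.0
```

Run:
```python
from h import *
o=bot.get_obs();print(o["time"],o["ee_pos"],o["wrist_force"])
m=bot.camera_model("wrist");a=bot.camera("wrist");s=bot.camera("scene")
H=cv2.cvtColor(a,cv2.COLOR_BGR2HSV);W=cv2.inRange(H,(0,0,120),(179,60,255));C=cv2.inRange(H,(12,60,140),(28,160,255))
for c in blobs(W|C,1500): print("mat+",c.reshape(-1,2).mean(0).round(),rect(plane(m,c,.004,True)))
for c in blobs(W,800): print("white",c.reshape(-1,2).mean(0).round(),rect(plane(m,c,.028,True)))
cv2.imwrite("pics/v12.png",np.hstack([cv2.resize(a,(400,300)),cv2.resize(s[90:390,100:500],(400,300))]))
```

```text
36.95 [0.46827451 0.38518279 0.19284102] [-0.60913965 -0.43283413 -0.34338827]
mat+ [543. 367.] c=(700.5,1029.9) 465.8x67.7 mm ang=60.4
mat+ [ 15. 366.] c=(1053.2,-70.1) 526.6x105.2 mm ang=-20.0
mat+ [281. 180.] c=(469.9,385.2) 193.3x84.0 mm ang=15.0
mat+ [493.  32.] c=(220.4,573.0) 152.0x88.1 mm ang=-65.7
white [543. 367.] c=(678.0,980.7) 431.2x62.7 mm ang=60.4
white [ 15. 366.] c=(1004.6,-37.7) 487.6x97.4 mm ang=-20.0
white [284. 184.] c=(468.8,385.7) 169.9x64.1 mm ang=15.0
white [493.  32.] c=(233.6,557.7) 140.7x81.6 mm ang=-65.7
```

View pics/v12.png

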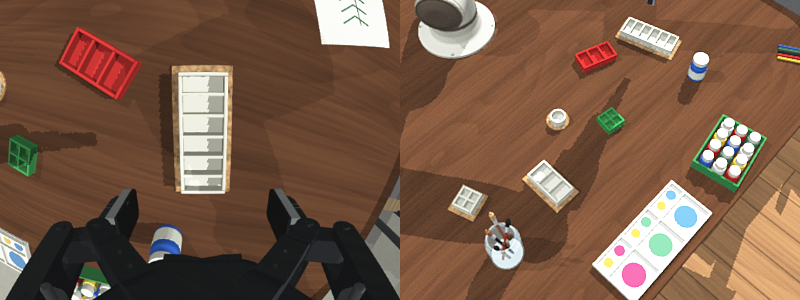

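All four pieces stand on their own mats within a few millimetres. The jar and the pot are where they were, and the gripper is clear.

```bash
python3 -c "
from workcell import bot
print(bot.job_done())"
```

```text
the job is handed in; nothing more can be done
None
```

The job is handed in: each of the four pieces measured within about 4 mm of its mat's centre and, where it has sides, in line with the mat, and the jar and pot were left in place; no verdict was returned.

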